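Index the filled pot under the dibber

ROBOT

A 6-joint arm with a two-finger parallel gripper is mounted at the origin on a cart in front of the work surface, level with it; the furniture and walls round the work are solid. World frame = base frame: x ahead of the robot, y to its left, z up, the work surface at z = 0. Lengths are in m, angles in rad, forces in N, time in s.
With the tool pointing down it reaches from about 0.35 to 0.85 m from the base axis. Payload 8.1 kg.
Tool frame: the origin (TCP) lies midway between the tips of the shut fingers; the grasp point (between the pads) lies 19 mm behind it; z points along the fingers, y is the line along which they close (so a half turn about z gives the same grasp; the last joint's range is limited). The gripper opens to 93 mm and grips with 3 to 60 N. Pads are 15 mm wide; open, the fingers measure 128 mm over their backs; the gripper's body (75 mm by 188 mm) begins 65 mm behind the grasp point.
Start: joints at [1.122, 0.13, 1.488, -0, 1.523, -0.085], TCP at [0.213, 0.561, 0.219] pointing down, gripper open.
Joint ranges: [-2.96, 2.96], [-0.89, 2.26], [0.02, 2.5], [-1.34, 4.48], [0, 2.73], [-2.66, 2.66]. Speed limits (rad/s): [2.39, 2.39, 2.79, 3.14, 3.14, 3.14].

INTERFACE

Orientations are given as a rotation vector (axis times angle).
In Python, from cell import env gives the robot as it stands. Calls block until the motion is done:
- env.reach(position, orientation): joint-space move of the TCP to a pose.
- env.line_to(position, rate=0.15, frame=None): straight line of the TCP; frame=None keeps the orientation; rate is the mean speed in m/s.
- env.move_joints(angles): joint-space move.
- env.let_go() and env.grasp(effort=None): open the fingers fully, or close them until they stop; effort is the grip in N (None keeps the last).
- env.sleep(seconds).
- env.inverse_kinematics(position, orientation): joint angles nearest the present ones, or None.
- env.grab_frame(name): name is "side" or "top" or "wrist"; returns the picture (420x560x3 uint8, red, green, blue); there is no depth.
- env.camera_model(name): a dict with "fx", "fy", "cx", "cy" (pixels), "position" and "orientation" of the camera in the world; the wrist camera has in their place "hand_eye" (4x4, takes a point from camera to tool coordinates, whose origin is the TCP and whose axes are the flange's). Camera axes: x right, y up, looking along -z (the intrinsics and any distortion apply to the point x, -y, -z); pixel columns grow to the right and rows downward; lengths in m; the calibration is good to about 2 mm. The wrist camera is an equidistant fisheye: a pixel r from the principal point sees the ray r / f radians off the axis. A picture is of the moment at which its call begins: read the wrist's pose just before it. camera_model takes no time and is no camera call.
A pose or a line that the arm cannot do raises env.PlanningError and nothing moves.
- env.close_job(): hands the job in; it is judged then, once.
Readings, each from a call of its own:
- env.get_clock(): time.
- env.get_joints(): joint angles.
- env.get_dq(): joint speeds.
- env.get_joint_efforts(): joint torques, N m.
- env.get_tcp_pos(): TCP position.
- env.get_tool_rot(): TCP orientation.
- env.get_ft_force(): force on the tool from outside, world axes, zero at the start.
- env.get_moment(): the same for the moment, N m.
- env.get_finger_gap(): opening from 0.0 (shut) to 1.0 (fully open).
- env.get_finger_force(): force on a finger pad.
Only numpy, scipy, OpenCV 4.12 (cv2) and the standard library are available. Lean on these libraries where they do the work, as an engineer would, in place of code of your own. Each camera call takes 0.05 s, during which the arm holds its last target. There are 200 camera calls.

TASK

Bring the filled pot under the dibber: with a fingertip in the window of the yellow slide, hold the red spring catch right down and push the slide away by its lip, until it is fully home under the dibber and the catch has sprung back up behind its tail. Only press and push: the pot rides along in its nest, untouched and upright, and nothing is lifted. Leave the pots, the pen and the packet beside the station where they are, and finish with the hand clear.

Things in the scene. Friction and masses are not known exactly. Their poses are not given: they have to be found in the camera images.
- station: bench dibbing station, fixed: aluminium bed 124 mm wide, guides 36 mm high, green column with the dibber at the far end. Origin on the bench under the middle of the red catch; x = the way the slide is pushed, z up. Bed from x = -95 to 345 mm. Dibber head, radius 21 mm, over x = 230 mm, 112 to 293 mm above the bench, arm and column behind it: keep the hand short of it
- catch_top (a point): middle of the top of the red spring catch, a ribbed pad 30 mm (along the slide) x 24 mm that stands up through the window of the slide. Up, its top is 37 mm above the bench, 7 mm proud of the plate; pressed straight down to its stop it is 21.5 mm above the bench, 2.5 mm under the plate; the bed lies 7.5 mm lower still
- catch (a joint): travel of the catch in m: 0 = up, 0.0155 = fully down (2 N at first, 6 N at the bottom, then a hard stop). Up, it stops the slide. Only below about 0.0135 does the tail of the slide pass over it; the slide then keeps it down until the tail has gone by and it springs up behind
- lip_face (a point): middle of the near face of the lip, the face to push: a turned-up edge 46 mm wide, 7 mm thick, 30 to 46 mm above the bench, at the front of the window; this point, 37 mm up, moves with the slide. The window reaches 38 mm back from it and is 40 mm wide. The catch's middle starts 21.5 mm behind it: a fingertip on the catch, moved on while pressing, meets the lip before it leaves the catch
- slide (a joint): travel of the yellow slide in m: 0 = loading position (start), 0.080 = fully home against its end stop; a 6 mm plate, top 30 mm above the bench, about 2 N of friction. The tail behind the window is 46 mm long and has passed the catch at 0.0775
- pot: black square 65 mm pot with growing mix, 65 mm tall, standing loose in the round nest on the slide. Origin at the centre of its underside, 30 mm above the bench, 150 mm ahead of the catch at the start
- dibber_tip (a point): point of the wooden dibber in the head, 112 mm above the bench and fixed, 230 mm ahead of the catch; the pot's rim passes 17 mm under it
- clay_pot: terracotta square pot, 65 mm, standing on the bench left of the station; origin at the centre of its underside
- black_pot: empty black square pot, 65 mm, standing on the bench right of the station; origin at the centre of its underside
- marker_pen: thick red marker, 118 x 19 mm, lying right of the station, its long axis y; origin at its underside
- packet: orange and white seed packet, 118 x 82 x 11 mm, lying left of the station; origin at the centre of its underside

How it is judged:
On the way, in this order (a step that is already met when the one before it is completed fails the run):
1. a fingertip holds the catch down while the slide is still at its loading position (value of joint catch above 0.0125 m and value of joint slide below 0.02 m and contact force between the fingers and station above 1 N), for 0.05 s.
2. the slide is home and the catch has sprung up behind it (value of joint slide above 0.0765 m and value of joint catch below 0.002 m), for 0.1 s.
At the end, for the whole second after the job is handed in: The slide is within 3.5 mm of its end stop with the catch up (within 2 mm) behind its tail, and the pot stands upright (within 0.1 rad), at rest in its nest, with its middle within 9 mm of the dibber's point seen from above (all of step 2 and horizontal distance between pot and dibber_tip below 0.009 m and angle between pot's own z axis and vertical below 0.1 rad and height (world z) of pot below 0.034 m and linear speed of pot below 0.02 m/s); the robot touches nothing.
It fails at once if the pot in the nest is touched by the fingers (contact force between the fingers and pot above 1 N).
It fails at once if the pot in the nest is lifted or tipped (height (world z) of pot above 0.042 m or angle between pot's own z axis and vertical above 0.3 rad).
It fails at once if a pot, the pen or the packet beside the station is lifted or moved more than 20 mm (distance of any of clay_pot, black_pot, marker_pen, packet from where it was at the start of the episode above 0.02 m).
It also fails if it takes over 35 s, if anything falls off the work surface, if the arm or the gripper's body presses on something with over 40 N, if the wrist force passes 120 N, or if a joint passes its speed limit or range.

## Working session

There is one attempt and no reset: what is moved stays moved. The work goes in short steps, each a Python script; the robot and the scene stay as the last script left them, time stands still between calls to the robot, and variables do not carry over. Pictures are saved under pics/ and viewed, at most 10 in all, crops included, and the job is handed in when it is done.

```bash
mkdir -p pics
python3 - <<'E'
from cell import env
import cv2
for n in("side","top","wrist"):
    p=env.get_tcp_pos();m=env.camera_model(n);f=env.grab_frame(n);cv2.imwrite(f"pics/{n}0.png",f[:,:,::-1]);print(n,m)
print(env.get_clock(),env.get_tcp_pos(),env.get_tool_rot())
E
```

```text
side {'fx': 449.100456194218, 'fy': 449.100456194218, 'cx': 284.60242759489637, 'cy': 207.05520222796392, 'position': array([0.33943444, 0.65234674, 0.46470531]), 'orientation': array([ 0.25655295, -1.47439898, -2.39692848])}
top {'fx': 518.2354886458432, 'fy': 518.2354886458432, 'cx': 272.61047300420444, 'cy': 207.93787298470644, 'position': array([ 0.524627  , -0.03921822,  1.3067732 ]), 'orientation': array([ 0.07661396, -0.06922859, -1.58260467])}
wrist {'fx': 325.19226210127806, 'fy': 325.19226210127806, 'cx': 279.8470938294488, 'cy': 206.08740463621868, 'hand_eye': array([[-3.00305186e-04,  9.61787960e-01,  2.73795233e-01,
         7.66640332e-02],
       [ 9.99999948e-01,  3.20028242e-04, -2.73713302e-05,
        -3.10630700e-04],
       [-1.13947623e-04,  2.73795210e-01, -9.61788007e-01,
        -1.66869275e-01],
       [ 0.00000000e+00,  0.00000000e+00,  0.00000000e+00,
         1.00000000e+00]])}
0.15 [0.2132851  0.56032776 0.2178207 ] [-5.68219501e-01 -3.08942563e+00  2.23044280e-03]
```

View pics/top0.png

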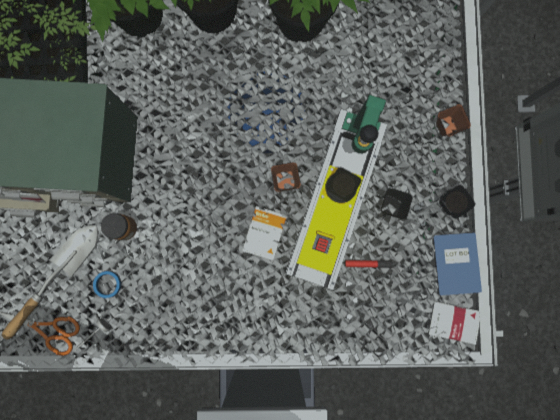

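View pics/side0.png

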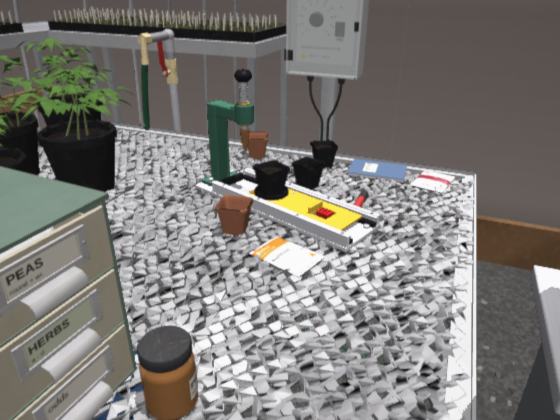

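View pics/wrist0.png

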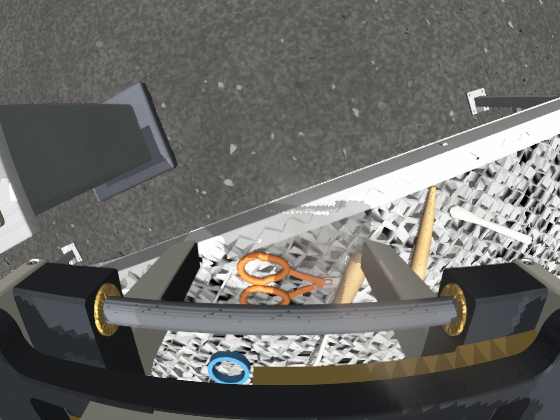

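The top view shows the catch as a red pad at about (322,243), with the slide axis running up-right to the dibber at (367,133). The side view shows the catch at about (325,212). The start wrist view has no station in it. I'll triangulate the catch next.

```bash
cat > h.py <<'E'
from cell import env
import cv2,numpy as np
from scipy.spatial.transform import Rotation as R
def ray(n,uv,pose=None):
    """origin, unit direction in the world; pose=(tcp,rotvec) for the wrist"""
    m=env.camera_model(n);x=(uv[0]-m['cx'])/m['fx'];y=(uv[1]-m['cy'])/m['fy']
    if n=="wrist":
        r=np.hypot(x,y);s=np.sin(r)/max(r,1e-9);d=np.array([x*s,-y*s,-np.cos(r)])
        T=np.array(m['hand_eye']);Rt=R.from_rotvec(pose[1])
        return Rt.apply(T[:3,3])+pose[0],Rt.apply(T[:3,:3]@d)
    d=np.array([x,-y,-1.]);d/=np.linalg.norm(d)
    return np.array(m['position']),R.from_rotvec(m['orientation']).apply(d)
def tri(rays):
    A=sum(np.eye(3)-np.outer(d,d) for o,d in rays);b=sum((np.eye(3)-np.outer(d,d))@o for o,d in rays)
    p=np.linalg.solve(A,b);return p,[np.linalg.norm(np.cross(p-o,d)) for o,d in rays]
def plane(r,z): return r[0]+r[1]*(z-r[0][2])/r[1][2]
def red(im,box):
    h=cv2.cvtColor(im,cv2.COLOR_RGB2HSV);u0,v0,u1,v1=box
    k=((h[...,0]<8)|(h[...,0]>172))&(h[...,1]>130)&(h[...,2]>60)
    m=np.zeros(k.shape,np.uint8);m[v0:v1,u0:u1]=k[v0:v1,u0:u1]
    n,l,s,c=cv2.connectedComponentsWithStats(m);i=1+np.argmax(s[1:,4]);return c[i],s[i]
E
python3 - <<'E'
from h import *
t=cv2.imread("pics/top0.png")[:,:,::-1].copy();s=cv2.imread("pics/side0.png")[:,:,::-1].copy()
a=red(t,(305,225,340,260));b=red(s,(310,200,342,225));print(a,b)
print(tri([ray("top",a[0]),ray("side",b[0])]),plane(ray("top",a[0]),.037),plane(ray("side",b[0]),.035))
# yellow + bed direction
h=cv2.cvtColor(t,cv2.COLOR_RGB2HSV);y=((abs(h[...,0].astype(int)-29)<5)&(h[...,1]>180)&(h[...,2]>120)).astype(np.uint8);y[:,:285]=0
c=max(cv2.findContours(y,0,2)[0],key=cv2.contourArea);box=cv2.boxPoints(cv2.minAreaRect(c))
P=[plane(ray("top",q),.03) for q in box];print(np.round(P,4))
P=np.array(P)
for i in range(4):
    d=P[(i+1)%4]-P[i];print(np.linalg.norm(d),np.arctan2(d[1],d[0]))
E
```

```text
(array([321.43396226, 244.36792453]), array([316, 238,  12,  14, 106], dtype=int32)) (array([323.78181818, 212.44545455]), array([316, 208,  17,  10, 110], dtype=int32))
(array([ 0.55246466, -0.15238584,  0.03251234]), [np.float64(0.0006815156032195684), np.float64(0.0006815156032193001)]) [ 0.55171051 -0.15216256  0.037     ] [ 0.55189237 -0.14757622  0.035     ]
[[ 0.5071 -0.092   0.03  ]
 [ 0.7477 -0.1771  0.03  ]
 [ 0.7186 -0.2592  0.03  ]
 [ 0.4791 -0.1729  0.03  ]]
0.2551631522880999 -0.3400472472751676
0.08707864365480764 -1.9110002483427748
0.2545795030798318 2.795751805359453
0.08560564505899161 1.237457551889109
```

```bash
cat >> h.py <<'E'
def rot(yaw,s=-1):
    x=s*np.array([np.cos(yaw),np.sin(yaw),0]);z=np.array([0,0,-1.]);return R.from_matrix(np.c_[x,np.cross(z,x),z]).as_rotvec()
E
python3 - <<'E'
from h import *
yaw=-.343;d=np.array([np.cos(yaw),np.sin(yaw),0]);n=np.array([-d[1],d[0],0]);c=np.array([.552,-.152,0])
for s in(-1,1): print(s,env.inverse_kinematics(c+[0,0,.2],rot(yaw,s)))
s=-1 if env.inverse_kinematics(c+[0,0,.2],rot(yaw,-1)) is not None else 1
env.line_to([.17,.45,.33],rate=.3)
q=env.get_joints();q=np.array(q);q[0]=-.27;env.move_joints(q)
for i,o in enumerate([c-.01*d+.035*n+[0,0,.2],c-.01*d-.035*n+[0,0,.2]]):
    (env.reach if i==0 else lambda p,r:env.line_to(p))(o,rot(yaw,s));env.sleep(.2)
    p=env.get_tcp_pos(),env.get_tool_rot();f=env.grab_frame("wrist");cv2.imwrite(f"pics/w{i+1}.png",f[:,:,::-1]);np.save(f"w{i+1}.npy",p)
    print(p)
print(env.get_clock(),env.get_ft_force(),s)
E
```

```text
-1 [-0.3582479   0.06560155  1.59127346  0.          1.48471765 -1.58604422]
1 [-3.58247898e-01  6.56015477e-02  1.59127346e+00 -4.44089210e-16
  1.48471765e+00  1.55554843e+00]
(array([ 0.55459911, -0.11563729,  0.20066958]), array([ 5.36532284e-01,  3.09431400e+00, -2.31235890e-04]))
(array([ 0.53111393, -0.18073471,  0.19998355]), array([-5.34346649e-01, -3.09580809e+00, -3.46442160e-04]))
5.425 [-0.36457476 -0.24386567  0.09350893] -1
```

View pics/w1.png

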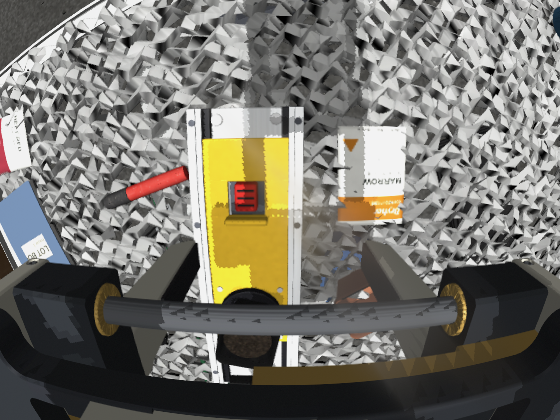

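View pics/w2.png

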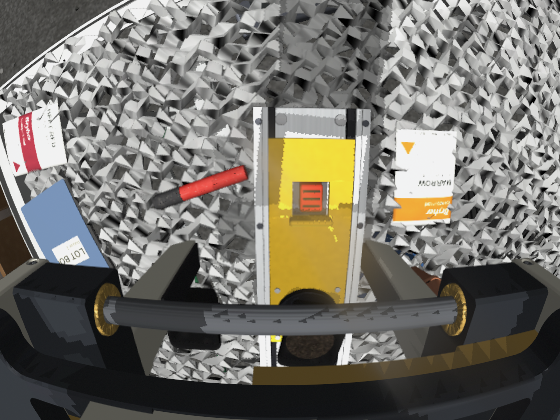

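The wrist views show the catch at (244,197) in w1 and (311,197) in w2. The lip is just below it at rows 216–222, and the guide screws are at about (192,122), (300,122), (198,226), (296,226) and (258,122), (365,122), (260,225), (363,225).

Run:
```python
from h import *
W=[np.load(f"w{i}.npy") for i in(1,2)];I=[cv2.imread(f"pics/w{i}.png")[:,:,::-1].copy() for i in(1,2)]
C=[red(I[0],(225,170,270,215)),red(I[1],(290,170,335,218))];print(C)
pc,e=tri([ray("wrist",C[i][0],W[i]) for i in(0,1)]);print("catch",pc,e)
for i in(0,1):print(plane(ray("wrist",C[i][0],W[i]),.037))
B=[[(192,122),(198,226),(300,122),(296,226)],[(258,122),(260,225),(365,122),(363,225)]]
for k in range(4):print("bolt",tri([ray("wrist",B[i][k],W[i]) for i in(0,1)]))
for i in(0,1):
    Q=[plane(ray("wrist",b,W[i]),.036) for b in B[i]]
    print([np.arctan2(*(Q[k+1]-Q[k])[1::-1]) for k in(0,2)],np.linalg.norm(Q[2]-Q[0]),np.linalg.norm(Q[3]-Q[1]),(sum(Q)/4)[:2])
cv2.imwrite("pics/crop.png",cv2.resize(np.hstack([I[0][100:240,180:310],I[1][100:240,248:378]]),None,fx=3,fy=3,interpolation=2)[:,:,::-1])
```

```text
[(array([245.88155668, 196.08629442]), array([234, 182,  24,  30, 591], dtype=int32)), (array([312.20261438, 194.32679739]), array([301, 184,  22,  26, 306], dtype=int32))]
catch [ 0.54707658 -0.15089788  0.03952644] [np.float64(0.0011984319574437222), np.float64(0.0011984319574434136)]
[ 0.54875186 -0.15177858  0.037     ]
[ 0.54656441 -0.15051033  0.037     ]
bolt (array([ 0.45635272, -0.17790985,  0.03324712]), [np.float64(0.0008293536270369259), np.float64(0.0008293536270370459)])
bolt (array([ 0.56165033, -0.21464687,  0.03504067]), [np.float64(0.0010410075169855163), np.float64(0.0010410075169855063)])
bolt (array([ 0.49429606, -0.07217795,  0.02664619]), [np.float64(0.0012283840777780255), np.float64(0.0012283840777781087)])
bolt (array([ 0.58972914, -0.11124692,  0.05869961]), [np.float64(0.0006367895764932778), np.float64(0.000636789576493402)])
[np.float64(-0.34092421147352703), np.float64(-0.3696586923595682)] 0.11104465959091603 0.10783998010301245 [ 0.52791657 -0.14441561]
[np.float64(-0.33649917789129724), np.float64(-0.30661557992158645)] 0.10965986754044463 0.11299581580472759 [ 0.52707588 -0.14351612]
```

View pics/crop.png

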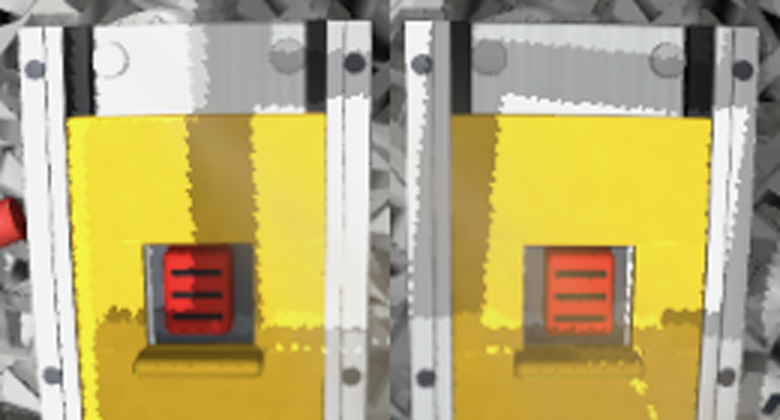

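The crops show the pad centre at about (246,196.7) in w1 and (311,197) in w2. The lip's near edge is at row ~216, and the four guide screws are sharp, so I'll refine with them.

Run:
```python
from h import *
W=[np.load(f"w{i}.npy") for i in(1,2)]
B=[[(191.7,123),(197.3,225),(298,121),(296.7,225.3)],[(258.5,121.3),(260.3,225.7),(365.3,123.3),(360.7,225.7)]]
C=[(246,196.7),(311,197)]
for i in(0,1):
    Q=[plane(ray("wrist",b,W[i]),.036) for b in B[i]];c=plane(ray("wrist",C[i],W[i]),.037)
    a=(Q[0]+Q[2])/2;b=(Q[1]+Q[3])/2;v=b-a
    yw=np.arctan2(v[1],v[0]);u=v/np.linalg.norm(v);w=c-a
    print("yaw",yw,"span",np.linalg.norm(v),np.linalg.norm(Q[2]-Q[0]),np.linalg.norm(Q[3]-Q[1]),"catch",c,"along/off line",w@u,u[0]*w[1]-u[1]*w[0])
print(tri([ray("wrist",C[i],W[i]) for i in(0,1)]))
t=cv2.imread("pics/top0.png");cv2.imwrite("pics/topc.png",cv2.resize(t[90:300,270:410],None,fx=2.8,fy=2.8,interpolation=2))
# window/lip: near lip edge, window corners
L=[[(180+138/3,100+348/3),(180+263/3,100+348/3)],[(248+126/3,100+348/3),(248+253/3,100+348/3)]]
for k in(0,1):print("lip",tri([ray("wrist",L[i][k],W[i]) for i in(0,1)]))
S=[[(180+68/3,100+117/3),(180+326/3,100+115/3)],[(248+62/3,100+115/3),(248+322/3,100+119/3)]]
for i in(0,1):
    q=[plane(ray("wrist",s,W[i]),.03) for s in S[i]];print("tail mid",(q[0]+q[1])/2,np.linalg.norm(q[0]-q[1]))
    q=[plane(ray("wrist",s,W[i]),.046) for s in L[i]];print("lip mid",(q[0]+q[1])/2,np.linalg.norm(q[0]-q[1]))
```

```text
yaw -0.34434340044736667 span 0.11091300447464987 0.10935253725594642 0.10929671421085838 catch [ 0.54941565 -0.15190176  0.037     ] along/off line 0.07870400457805328 0.0007990863738473603
yaw -0.3356408519157293 span 0.11094827345544093 0.1094948439391702 0.11010631510399047 catch [ 0.54888808 -0.15260926  0.037     ] along/off line 0.07851144711367393 -0.0010476952125038144
(array([ 0.55012237, -0.15261607,  0.03293385]), [np.float64(0.00012591017385094372), np.float64(0.00012591017385097603)])
lip (array([ 0.56210823, -0.18049266,  0.03522039]), [np.float64(0.00033814101984610097), np.float64(0.000338141019845993)])
lip (array([ 0.57647986, -0.13751494,  0.03809867]), [np.float64(0.0002772533639471992), np.float64(0.00027725336394734414)])
tail mid [ 0.49200187 -0.13180858  0.03      ] 0.09031370553038666
lip mid [ 0.56715726 -0.15708086  0.046     ] 0.04374132689881155
tail mid [ 0.49213326 -0.13117148  0.03      ] 0.09077063027363914
lip mid [ 0.5659013  -0.15871402  0.046     ] 0.04430267454610339
```

```bash
cat >> h.py <<'E'
yaw=-.341;D=np.array([np.cos(yaw),np.sin(yaw),0]);c0=np.array([.5493,-.1523,0])
at=lambda x,z:c0+D*x+[0,0,z]
E
python3 - <<'E'
from h import *
env.grasp(5);env.line_to(at(.0025,.12),frame=rot(yaw));env.line_to(at(.0025,.055));env.sleep(.3)
print(env.get_clock(),env.get_tcp_pos()-at(.0025,0),env.get_finger_gap(),env.get_ft_force())
w=env.grab_frame("wrist");s=env.grab_frame("side")
im=np.hstack([cv2.resize(w[140:300,200:360],(560,560),interpolation=2)[:, 80:480],cv2.resize(s[130:250,260:380],(560,560),interpolation=2)[:,80:480]])
cv2.imwrite("pics/near.png",im[:,:,::-1])
E
```

```text
8.4917 [ 0.00072286 -0.00027911  0.05608305] 0.0025379532701407955 [ 0.18690735 -0.68852029  0.47996782]
```

View pics/near.png

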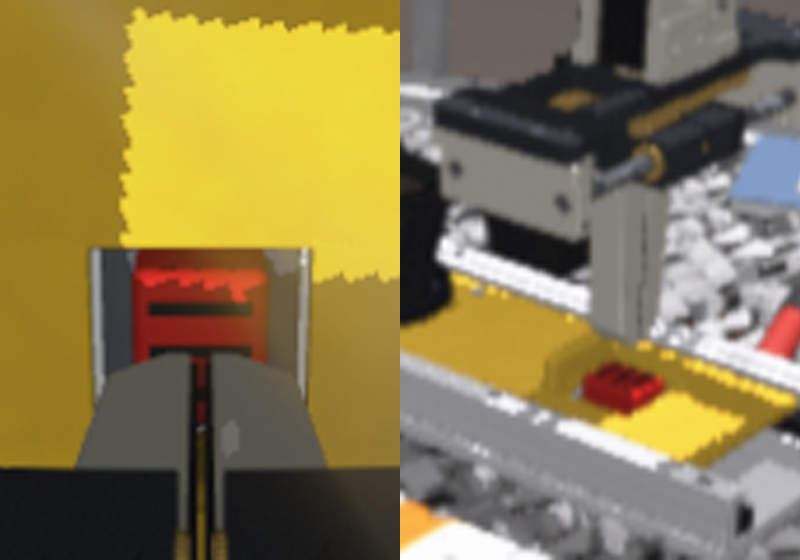

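The close-up shows the shut tips tapered to about 17 mm. They are centred at column ~202, between the window's sides at 95 and 310, with the catch right underneath. I'll press down with force feedback.

Run:
```python
from h import *
env.line_to(at(.0025,.040),rate=.08);f0=np.array(env.get_ft_force())
for z in np.arange(.036,.0165,-.0015):
    env.line_to(at(.0025,z),rate=.05);env.sleep(.05)
    f=np.array(env.get_ft_force())-f0;p=env.get_tcp_pos();print(round(z,4),round(p[2],4),f.round(1))
    if f[2]>12 or np.hypot(*f[:2])>8:break
print(env.get_clock())
```

```text
0.036 0.0362 [-1.8  0.3  2.1]
0.0345 0.0348 [ 0.2 -0.8  1.9]
0.033 0.0331 [-0.  -0.9  2.2]
0.0315 0.0316 [ 0.4 -0.7  3.1]
0.03 0.0301 [ 1.2 -1.8  3.4]
0.0285 0.0286 [ 1.3 -1.1  3.8]
0.027 0.027 [ 0.5 -1.   4.7]
0.0255 0.0256 [ 0.7 -0.2  4.7]
0.024 0.0241 [ 0.8 -1.   4.4]
0.0225 0.0227 [ 0.7 -0.7  6.8]
0.021 0.0217 [-1.7  0.5  9.3]
0.0195 0.0216 [-7.2  2.8 21.3]
12.525
```

Run:
```python
from h import *
z=.0205;env.line_to(at(.0025,z),rate=.05)
for x in [.010,.016,.022,.028,.036,.05,.065,.078,.086,.089,.091,.093,.095,.097,.099,.101,.103]:
    if x>.03:z=.022
    env.line_to(at(x,z),rate=.06)
    f=np.array(env.get_ft_force());p=env.get_tcp_pos()-c0;print(x,round(p@D,4),round(p[2],4),round(f@D,1),round(f[2],1))
    if abs(f@D)>12 and x>.08 or abs(f@D)>25 or f[2]>30:break
print(env.get_clock())
```

```text
0.01 0.0084 0.0215 -12.4 21.6
0.016 0.014 0.0215 -12.9 23.2
0.022 0.0196 0.0213 -15.1 23.4
0.028 0.0263 0.0196 -2.4 1.1
0.036 0.0346 0.0205 -3.5 -2.3
0.05 0.0499 0.0218 -1.7 -1.4
0.065 0.0656 0.0224 -1.0 -0.3
0.078 0.0786 0.0223 0.0 0.5
0.086 0.0864 0.0222 -0.5 -0.6
0.089 0.0889 0.022 -3.1 0.7
0.091 0.091 0.022 -3.8 1.5
0.093 0.0934 0.022 0.3 -1.7
0.095 0.0939 0.0219 -8.3 4.8
0.097 0.0939 0.0219 -19.7 13.5
16.7667
```

Run:
```python
from h import *
env.line_to(at(.087,.022),rate=.05);env.line_to(at(.087,.06),rate=.08);env.line_to(at(-.04,.16),rate=.15);env.sleep(.3)
print(env.get_clock(),env.get_ft_force())
p=env.get_tcp_pos(),env.get_tool_rot();w=env.grab_frame("wrist");t=env.grab_frame("top")
cv2.imwrite("pics/end.png",np.hstack([w[60:360,100:460],cv2.resize(t[90:300,270:410],(300,450),interpolation=2)[:300]])[:,:,::-1])
```

```text
19.2667 [ 0.74310771 -0.79469487 -0.88950212]
```

View pics/end.png

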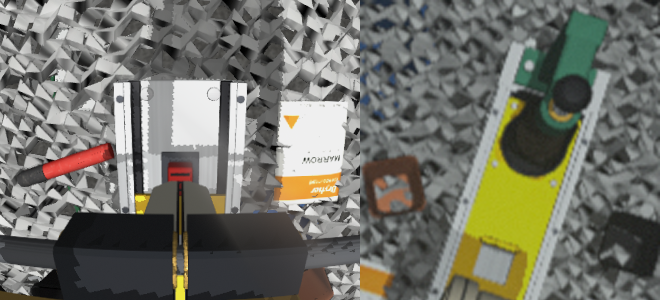

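The picture shows the slide home with the pot under the dibber. The catch is exposed on the open bed at about (180,172), behind the tail edge at row ~195, and it is bright and looks up. The hand is clear and the neighbouring things look unmoved.

Run:
```python
from h import *
print(env.close_job())
```

```text
the job is handed in; nothing more can be done
None
```

I pushed the slide to its end stop (about 80 mm of travel) and handed the job in at about 19 s. In the last pictures the pot was under the dibber, the catch looked sprung up behind the tail, and the hand was clear. The hand-in call returned no verdict.

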